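Sort the desk handful: pens into the sliding-lid case, eraser and clip into their trays

ROBOT

A 7-joint arm with a two-finger parallel gripper is mounted at the origin on the work surface; the furniture and walls round the work are solid. World frame = base frame: x ahead of the robot, y to its left, z up, the work surface at z = 0. Lengths are in m, angles in degrees, forces in N, time in s.
With the tool pointing down it reaches from about 0.425 to 0.875 m from the base axis. Payload 8.4 kg.
Tool frame: the origin (TCP) lies at the very end of the fingers, on their centre line; the grasp point (between the pads) lies 19 mm behind it (arm.grip_depth is the x of the grasp point in the tool frame, in m); x points along the fingers, y is the direction in which the jaws open and shut, and the axes are right-handed (so a half turn about x gives the same grasp; the last joint's range is limited). The gripper opens to 85 mm and grips with 20 to 120 N. Pads are 22 mm wide; open, the fingers measure 114 mm over their backs; the gripper's body (76 mm by 85 mm) begins 54 mm behind the grasp point. The pads swing forward as they close: fully open they stand 13 mm farther back than shut.
Start: joints at [60.092, 19.091, 2.286, 83.961, -0.768, 76.965, -3.352], TCP at [0.267, -0.593, 0.231] pointing down, gripper open.
Joint ranges: [-147.57, 147.57], [-21.85, 119.76], [-74.77, 79.35], [14.55, 137.4], [-85.83, 265.84], [4.83, 119.75], [-152.11, 152.11]. Speed limits (degrees/s): [127.2, 127.2, 159.86, 159.86, 180, 180, 180].

INTERFACE

Orientations are given as [roll, pitch, yaw] about the fixed x, y, z axes, in that order (R = Rz(yaw) Ry(pitch) Rx(roll)).
In Python, from rig import arm gives the robot as it stands. The module is installed in compiled form; this text tells all that it offers.
- The arm moves only by the shell command python3 -m handwheel 'ROWS' [FORCE]. ROWS is JSON, a list that holds one entry, the list of rows, each a list of 7 numbers: the shift along the tool's x, y, z in m, then the turn, a rotation vector about the tool's x, y, z in degrees, then the finger opening in m, from 0 to 0.0854. In form: [[[x, y, z, ax, ay, az, grip], ...]]. A call has 1 to 8 rows; each row shifts and turns the pose as measured when the row begins, along the tool's axes as they then stand; what a row does not reach is not made up. A row lasts 1/10 s, in which the tool goes at most 50 mm and 8.59 degrees, less where a joint would pass 70% of its speed; a pose out of reach is approached as far as the arm can. A call with a gripper value outside its range is refused whole. The fingers move at their own pace and stop on an object; FORCE is the grip in N (left out, the last holds). Time passes only in rows, so rows that do not move let the fingers close. It gives the time, the measured TCP pose, the force and the opening at its end, in the units of the state.
- arm.read_state(): the state, without advancing time (a new reading comes with each control period).
- arm.capture(name): name is "scene" or "top" or "wrist"; returns a dict with "frame" (384x512x3 uint8, blue, green, red), "z_map" (384x512 float32, m along the optical axis (not along the pixel's ray), 0 where there is no reading), "K" (3x3 intrinsics, pixels), "xyz" and "attitude" of the camera in the world. Camera axes: x right, y down, z forward; pixel columns grow to the right and rows downward; lengths in m; the calibration is good to about 2 mm. The wrist camera is an equidistant fisheye: a pixel r from the principal point sees the ray r / f radians off the axis. A picture is of the moment at which its call begins.
- arm.hand_in(): hands the job in, once; it reports no verdict.
The state is a dict: "time": time; "joint_pos": joint angles; "qvel": joint speeds; "tau": joint torques, N m; "position": TCP position; "eef_rot": TCP orientation; "contact_force": force on the tool from outside, world axes, zero at the start; "moment": the same for the moment, N m; "opening": finger opening in m.
Only numpy, scipy, OpenCV 4.12 (cv2) and the standard library are available. Lean on these libraries where they do the work, as an engineer would, in place of code of your own. Each camera call takes 0.05 s, during which the arm holds its last target. There are 200 camera calls.

TASK

Tidy the loose stationery away by kind: slide the wooden pen case's lid right back, lay both the black and the silver pen lengthwise in its bay, and slide the lid fully shut again. Lay the eraser flat in the blue-lined tray and stand the binder clip, upright as found, in the red-lined tray. Leave the desk clock undisturbed.

Things in the scene. Friction and masses are not known exactly. Their poses are not given: they have to be found in the camera images.
- pen_case: Pale wooden case fixed to the desk. Origin on the desk under the bay's centre; +x runs back along the lid's travel, y across. Open bay: x -58 to 58, y -75 to 75 mm, floor 5 and rim 27 mm above the desk, walls 6 mm; two pens lie in it side by side along y. Behind it, x 58 to 184 mm, a closed deck 20 mm high that the lid slides over.
- pen_lid (a joint): The case's flat brown lid, 5 mm thick, its underside 28 mm and its top 33 mm above the desk. It slides along the case's +x: 0 = shut over the bay, 0.118 m = fully back, bay uncovered. It starts shut or up to 15 mm ajar, stays where left, slides with about 1 N.
- lid_grip (a point): Middle of the dark wooden grip bar on top of the lid: 12 mm thick along the case's x, 60 mm long along its y, standing 18 mm above the lid, from 33 to 51 mm above the desk; this point is 42 mm above the desk. Moves with the lid; when shut it is over the bay's centre. Axes as pen_case.
- fountain_pen: Black capped pen with a gold clip, 132 mm long, 13 mm thick, 28 g, lying on the desk. Length along its y axis. Origin: on its underside at mid-length as it starts, 7 mm from the pen's axis; the axis passes through the point 7 mm along the pen's own +z, so the origin goes round if the pen rolls.
- ball_pen: Silver-grey pen, 132 mm long, 13 mm thick, 22 g, lying on the desk; axes and origin as for fountain_pen.
- eraser: Eraser, white end in a blue sleeve, 21 (x) x 52 (y) x 12 mm, lying flat. Origin: centre of its underside.
- binder_clip: Black spring binder clip with two silver wire loops, standing on the desk; body 32 mm long (x) with flat upright ends (grip it across these), wedge-shaped in y: 31 mm at the base, 8 mm at the top, 19 mm high; wires up to 43 mm, 18 g. Origin: centre of its underside.
- blue_tray: Small dark wooden open tray with a blue lining, fixed to the desk, 84 (x) x 104 (y) mm outside, 18 mm high, walls 4 mm, floor 4 mm above the desk (inside 76 x 96 mm). Origin: on the desk under its centre. For the eraser.
- red_tray: Same as blue_tray, but with a red lining. For the binder clip.
- desk_clock: Bystander: round brass desk clock on a walnut foot, 35 (x) x 80 (y) x 87 mm high, loose, standing at the left edge of the desk. Origin: centre of its underside. Leave it alone.
There are look-alikes about, which are no part of the job. There is more than one size of the binder_clip; the job needs the smaller.

How it is judged (in metres and radians):
On the way, in this order (a step that is already met when the one before it is completed fails the run):
1. the lid is slid back (value of joint pen_lid above 0.1 m), for 0.2 s.
2. both pens lie in the bay of the case (x of fountain_pen in the frame of pen_case between -0.06 and 0.06 m and y of fountain_pen in the frame of pen_case between -0.03 and 0.03 m and z of each of fountain_pen, ball_pen in the frame of pen_case below 0.024 m and x of ball_pen in the frame of pen_case between -0.06 and 0.06 m and y of ball_pen in the frame of pen_case between -0.03 and 0.03 m), for 0.2 s.
At the end, for the whole second after the job is handed in: Lid shut to 8 mm; both pens lying in the bay under it (origins within 60 mm in x, 30 mm in y of its centre, below 24 mm); eraser flat in the blue-lined tray, clip upright in the red-lined one (within 34 x 44 mm of the centre, below 12 mm, tilt under 0.25 and 0.35 rad); all at rest (all of step 2 and value of joint pen_lid below 0.008 m and x of eraser in the frame of blue_tray between -0.034 and 0.034 m and y of eraser in the frame of blue_tray between -0.044 and 0.044 m and z of eraser in the frame of blue_tray below 0.012 m and angle between eraser's own z axis and vertical below 0.25 rad and x of binder_clip in the frame of red_tray between -0.034 and 0.034 m and y of binder_clip in the frame of red_tray between -0.044 and 0.044 m and z of binder_clip in the frame of red_tray below 0.012 m and angle between binder_clip's own z axis and vertical below 0.35 rad and linear speed of each of fountain_pen, ball_pen, eraser, binder_clip below 0.02 m/s); the robot touches nothing.
It fails at once if the desk clock is shifted more than 15 mm or tipped (distance of desk_clock from where it was at the start of the episode above 0.015 m or angle between desk_clock's own z axis and vertical above 0.2 rad).
It also fails if it takes over 115 s, if anything falls off the work surface, if the arm or the gripper's body presses on something with over 40 N, if the wrist force passes 120 N, or if a joint passes its speed limit or range.

## Working session

There is one attempt and no reset: what is moved stays moved. The work goes in short steps, Python scripts to look and compute and a shell command to move; the robot and the scene stay as the last step left them, time stands still between calls to the robot, and variables do not carry over. Pictures are saved under pics/ and viewed, about 12 in all and at most 16, crops included, and the job is handed in when it is done.

```bash
mkdir -p pics
cat > h.py <<'E'
from rig import arm
import numpy as np, cv2
from scipy.spatial.transform import Rotation as R
def att(a):
    a=np.array(a,float)
    if a.shape==(3,3): return a
    if a.size==4: return R.from_quat(a).as_matrix()
    return R.from_euler('xyz',a,degrees=True).as_matrix()
def ray(c,u,v):
    K=np.array(c['K']);d=np.array([(u-K[0,2])/K[0,0],(v-K[1,2])/K[1,1],1.])
    return np.array(c['xyz']),att(c['attitude'])@d
def onplane(c,u,v,z):
    o,d=ray(c,u,v);return o+d*(z-o[2])/d[2]
def cloud(c):
    K=np.array(c['K']);z=c['z_map'];v,u=np.indices(z.shape)
    p=np.stack([(u-K[0,2])/K[0,0]*z,(v-K[1,2])/K[1,1]*z,z],-1)
    return p@att(c['attitude']).T+np.array(c['xyz'])
E
python3 - <<'E'
from h import *
import pickle
print(arm.read_state())
for n in("scene","top"):
    c=arm.capture(n);pickle.dump(c,open(n+'.pkl','wb'));cv2.imwrite(f'pics/{n}0.png',cv2.resize(c['frame'],(768,576),interpolation=cv2.INTER_CUBIC));print(n,c['K'],c['xyz'],c['attitude'])
E
```

```text
{'time': 0.0, 'joint_pos': array([60.09403377, 19.13320173,  2.28328535, 84.01136301, -0.76860738,
       76.96526747, -3.34975929]), 'qvel': array([ 0.01723931,  0.04470163,  0.01196143, -0.00458883, -0.0171269 ,
       -0.07096603, -0.01006265]), 'tau': array([ 3.91157500e-04, -6.58555198e+01,  1.36557888e+00, -4.05564415e+01,
        1.66883884e-02,  1.24891711e-02,  1.04839597e-05]), 'position': array([ 0.26648314, -0.59236039,  0.23040206]), 'eef_rot': array([-86.83766582,  89.90539426, 117.38666495]), 'contact_force': array([ 0.51901188, -0.12275495,  0.6263981 ]), 'moment': array([-0.02529744,  0.03833745, -0.00421531]), 'opening': 0.0855775680246516}
scene [[452.62604104   0.         251.4537041 ]
 [  0.         452.62604104 190.41553792]
 [  0.           0.           1.        ]] [-0.19368495 -0.59270306  0.68336951] [-122.71083913    0.49520637  -46.32384844]
top [[405.47125086   0.         254.84432686]
 [  0.         405.47125086 188.91741977]
 [  0.           0.           1.        ]] [0.23121554 0.04013084 1.19339924] [-1.68129024e+02 -9.68225304e-02 -8.55193155e+01]
```

View pics/scene0.png

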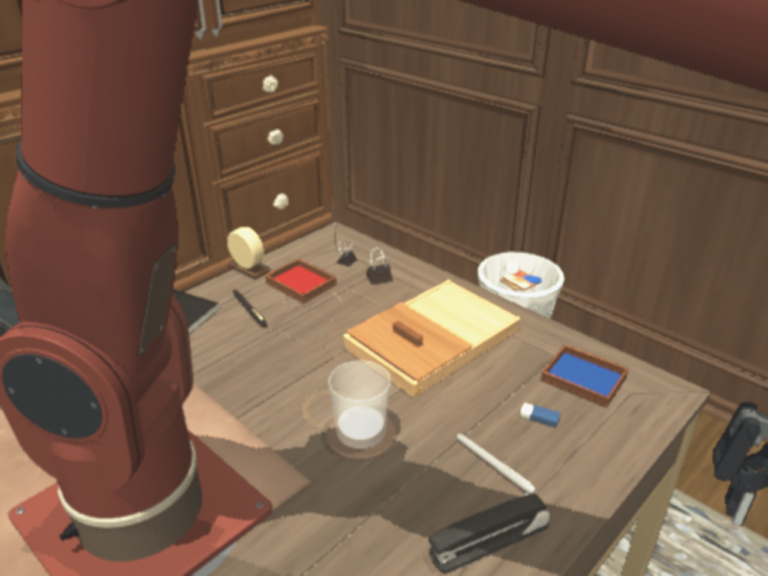

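View pics/top0.png

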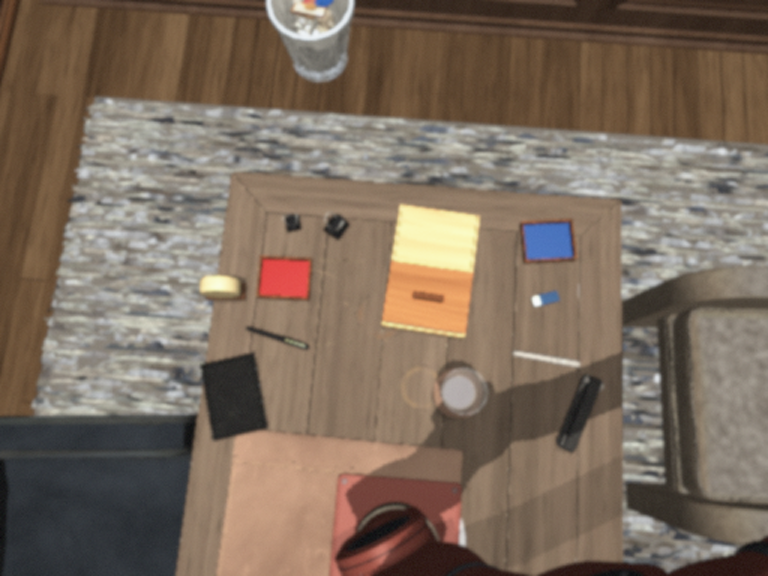

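The top view (768x576) shows the case with lid at (430,270), the black pen at (278,338) and the silver pen at (547,358). The eraser is at (545,298), the small clip at (293,222) and the big clip at (337,226). The red tray is at (285,278), the blue tray at (547,241), the clock at (220,288) and a glass at (460,390).

```bash
cat > m.py <<'E'
from h import *
import pickle
c=pickle.load(open('top.pkl','rb'));f=c['frame'];hsv=cv2.cvtColor(f,cv2.COLOR_BGR2HSV);P=cloud(c)
def rect(name,box,mask,z):
    x0,y0,x1,y1=[int(b/1.5) for b in box]
    m=np.zeros(mask.shape,np.uint8);m[y0:y1,x0:x1]=mask[y0:y1,x0:x1]*255
    cs,_=cv2.findContours(m,cv2.RETR_EXTERNAL,cv2.CHAIN_APPROX_NONE);k=max(cs,key=cv2.contourArea)
    w=np.array([onplane(c,u,v,z)[:2] for u,v in k[:,0]],np.float32)
    r=cv2.minAreaRect(w*1000);b=cv2.boxPoints(r)
    e=[b[1]-b[0],b[2]-b[1]];L=max(e,key=np.linalg.norm)
    mm=np.zeros_like(m);cv2.drawContours(mm,[k],-1,255,-1);zz=P[mm>0][:,2]
    print(name,'ctr',np.round(r[0],1),'size',np.round(r[1],1),'long axis deg',round(np.degrees(np.arctan2(L[1],L[0]))%180,1),'z med/max',np.round(np.percentile(zz,[10,50,98]),3),len(zz))
H,S,V=[hsv[...,i].astype(int) for i in range(3)]
rect('red',(250,245,325,310),((H<8)|(H>172))&(S>170)&(V>120),.018)
rect('blue',(510,210,590,270),(H>100)&(H<125)&(S>150)&(V>90),.018)
rect('case',(370,190,500,350),(S>70)&(V>170)|((H<15)&(S>150)&(V>90)),.028)
rect('lid',(370,240,500,350),(H<16)&(S>130)&(V>120),.033)
rect('grip',(405,282,455,310),(V<155),.051)
rect('fp',(235,315,325,360),(V<75),.007)
rect('bp',(505,340,590,375),(S<40)&(V>120),.007)
rect('eraser',(522,282,570,315),((H>95)&(H<125)&(S>100))|((S<40)&(V>150)),.012)
rect('clip',(275,205,310,238),(V<60),.015)
rect('bigclip',(315,208,357,245),(V<60),.02)
rect('clock',(190,265,250,310),(V>150)&(S>60),.06)
big=cv2.resize(f[125:260,120:400],None,fx=2.85,fy=2.85,interpolation=cv2.INTER_CUBIC);cv2.imwrite('pics/crop.png',big)
E
python3 m.py
```

```text
red ctr [475.9 253.2] size [69.9 93.6] long axis deg 94.5 z med/max [0.002 0.005 0.01 ] 543
blue ctr [ 594.2 -267.8] size [59.3 81.2] long axis deg 94.5 z med/max [0.003 0.006 0.011] 480
case ctr [513.3 -36.6] size [168.7 252.8] long axis deg 175.9 z med/max [0.024 0.03  0.05 ] 4691
lid ctr [455.7 -31.4] size [161.1 117.3] long axis deg 86.1 z med/max [0.031 0.034 0.053] 2171
grip ctr [450.9 -30.1] size [49.3  8.6] long axis deg 83.0 z med/max [0.044 0.05  0.055] 44
fp ctr [362.4 276.6] size [70.5  7.2] long axis deg 78.6 z med/max [0.009 0.012 0.017] 53
bp ctr [ 356.7 -270.9] size [129.2  12.5] long axis deg 85.0 z med/max [0.002 0.013 0.019] 183
eraser ctr [ 477.  -273.3] size [15.1 28.8] long axis deg 108.6 z med/max [0.011 0.014 0.017] 52
clip ctr [586.5 250.8] size [29.1 20.4] long axis deg 43.0 z med/max [0.009 0.017 0.024] 50
bigclip ctr [587.3 160.3] size [35.  37.6] long axis deg 152.4 z med/max [0.006 0.02  0.031] 96
clock ctr [454.5 368.7] size [55.6 72.4] long axis deg 94.5 z med/max [0.    0.069 0.087] 257
```

View pics/crop.png

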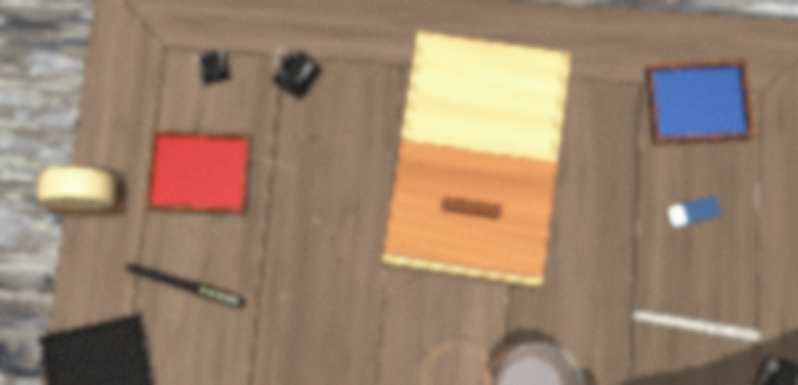

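The crop shows the lid nearly shut, with the grip at (472,208). The black pen runs from (130,267) to (243,301), the silver pen from (637,316) to (760,337), and the eraser from (678,215) to (720,208). Next I'll write a go-to helper.

```bash
cat > g.py <<'E'
# usage: g.py x y z jawdeg(mod 180) [tilt none] -> remaining shift in tool axes
from h import *
import sys
def remain(x,y,z,j,flip=None):
    s=arm.read_state();M=R.from_euler('xyz',s['eef_rot'],degrees=True).as_matrix()
    best=None
    for k in (0,180):
        a=np.radians(j+k);Y=np.array([np.cos(a),np.sin(a),0]);X=np.array([0,0,-1.]);G=np.c_[X,Y,np.cross(X,Y)]
        rv=R.from_matrix(M.T@G).as_rotvec(degrees=True)
        if best is None or np.linalg.norm(rv)<np.linalg.norm(best): best=rv
    d=M.T@(np.array([x,y,z])-s['position'])
    return s,M,d,best
if __name__=='__main__':
    a=list(map(float,sys.argv[1:]))
    s,M,d,rv=remain(*a[:4])
    print('t',round(s['time'],2),'pos',s['position'].round(4),'jaw',round(np.degrees(np.arctan2(M[1,1],M[0,1])),1),'F',s['contact_force'].round(1),'open',round(s['opening'],4))
    print('shift m',d.round(4),'turn',rv.round(1),'q',s['joint_pos'].round(0))
E
python3 g.py 0.453 -0.032 0.15 -4.1
python3 - <<'E'
from m import *
for n,a,b in(('fp',(130,267),(243,301)),('bp',(637,316),(760,337)),('er',(668,217),(720,206)),('clip',(200,67),(229,67))):
    p,q=[onplane(c,u/2.85+120,v/2.85+125,.007)*1000 for u,v in(a,b)]
    print(n,p.round(),q.round(),((p+q)/2).round(1),np.linalg.norm(p-q).round(1),np.degrees(np.arctan2(*(q-p)[1::-1])).round(1))
E
```

```text
t 0.1 pos [ 0.2665 -0.5924  0.2305] jaw -65.8 F [ 0.8 -0.3 -0.8] open 0.0858
shift m [ 0.0811 -0.4344 -0.4   ] turn [-61.7  -0.    0.1] q [60. 19.  2. 84. -1. 77. -3.]
red ctr [475.9 253.2] size [69.9 93.6] long axis deg 94.5 z med/max [0.002 0.005 0.01 ] 543
blue ctr [ 594.2 -267.8] size [59.3 81.2] long axis deg 94.5 z med/max [0.003 0.006 0.011] 480
case ctr [513.3 -36.6] size [168.7 252.8] long axis deg 175.9 z med/max [0.024 0.03  0.05 ] 4691
lid ctr [455.7 -31.4] size [161.1 117.3] long axis deg 86.1 z med/max [0.031 0.034 0.053] 2171
grip ctr [450.9 -30.1] size [49.3  8.6] long axis deg 83.0 z med/max [0.044 0.05  0.055] 44
fp ctr [362.4 276.6] size [70.5  7.2] long axis deg 78.6 z med/max [0.009 0.012 0.017] 53
bp ctr [ 356.7 -270.9] size [129.2  12.5] long axis deg 85.0 z med/max [0.002 0.013 0.019] 183
eraser ctr [ 477.  -273.3] size [15.1 28.8] long axis deg 108.6 z med/max [0.011 0.014 0.017] 52
clip ctr [586.5 250.8] size [29.1 20.4] long axis deg 43.0 z med/max [0.009 0.017 0.024] 50
bigclip ctr [587.3 160.3] size [35.  37.6] long axis deg 152.4 z med/max [0.006 0.02  0.031] 96
clock ctr [454.5 368.7] size [55.6 72.4] long axis deg 94.5 z med/max [0.    0.069 0.087] 257
fp [370. 312.   7.] [344. 193.   7.] [357.2 252.5   7. ] 122.7 -102.1
bp [ 361. -211.    7.] [ 349. -337.    7.] [ 354.8 -274.4    7. ] 126.5 -95.2
er [ 466. -240.    7.] [ 482. -294.    7.] [ 474.2 -267.2    7. ] 56.2 -73.5
clip [590. 264.   7.] [593. 233.   7.] [591.4 248.8   7. ] 31.1 -85.5
```

```bash
python3 -m handwheel '[[[0,-0.033,-0.031,-7,0,0,0.05],[0,-0.029,-0.034,-7,0,0,0.05],[0,-0.0245,-0.038,-7,0,0,0.05],[0,-0.020,-0.040,-7,0,0,0.05],[0,-0.015,-0.042,-7,0,0,0.05],[0,-0.009,-0.044,-7,0,0,0.05],[0,-0.004,-0.045,-7,0,0,0.05],[0,0.0016,-0.045,-7,0,0,0.05]]]' 40; python3 g.py 0.453 -0.032 0.15 -4.1
```

```text
time: 0.9
position: [0.3758, -0.2426, 0.2257]
eef_rot: [-103.7, 89.5, 158.0]
contact_force: [1.1, 0.2, -0.5]
opening: 0.0502
t 0.9 pos [ 0.3758 -0.2426  0.2257] jaw -8.3 F [ 1.1  0.2 -0.5] open 0.0502
shift m [ 0.0758  0.0466 -0.2193] turn [-4.2 -0.1  0.5] q [ 45.  -3. -17. 110.  -1.  74.  20.]
```

```bash
python3 -m handwheel '[[[0.01,0.009,-0.044,-4.2,0,0,0.05],[0.01,0.009,-0.044,0,0,0,0.05],[0.01,0.009,-0.044,0,0,0,0.05],[0.01,0.009,-0.044,0,0,0,0.05],[0.01,0.009,-0.044,0,0,0,0.05],[0,0,0,0,0,0,0.05]]]'; python3 g.py 0.453 -0.032 0.15 -4.1
cat > w.py <<'E'
from h import *
import sys,pickle
c=arm.capture('wrist');n=sys.argv[1];pickle.dump(c,open(n+'.pkl','wb'));cv2.imwrite(f'pics/{n}.png',cv2.resize(c['frame'],(768,576),interpolation=cv2.INTER_CUBIC));print(c['K'][0][0],c['K'][0][2],c['K'][1][2],c['xyz'],c['attitude'])
E
python3 w.py w1
```

```text
time: 1.5
position: [0.4389, -0.012, 0.1743]
eef_rot: [-105.0, 89.7, 161.8]
contact_force: [-0.1, -0.5, -0.1]
opening: 0.0501
t 1.5 pos [ 0.4389 -0.012   0.1743] jaw -3.2 F [-0.1 -0.5 -0.1] open 0.0501
shift m [0.0242 0.0153 0.0192] turn [ 0.9 -0.1  0.3] q [ 31.  -2. -34. 114.  -1.  67.  -6.]
297.3186396354542 255.34761730386953 188.26650665084196 [0.44413855 0.07097281 0.31761809] [161.49305159   0.24862993  -3.18640595]
```

View pics/w1.png

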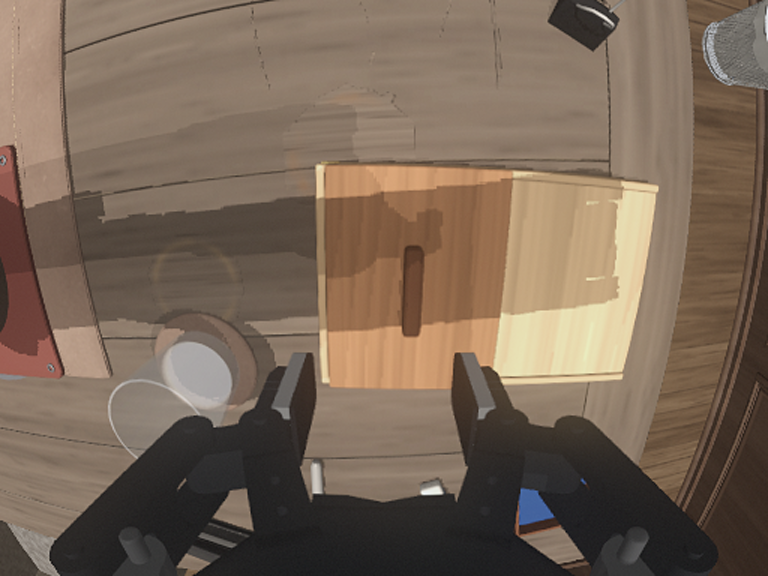

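The wrist picture shows the case, with the grip bar from about (404,246) to (424,336), its centre at (413,291), and the lid between x≈323 and 505.

```bash
cat >> h.py <<'E'
def fish(c,u,v,z):  # u,v in 768x576 picture
    K=np.array(c['K']);x,y=u/1.5-K[0,2],v/1.5-K[1,2];r=np.hypot(x,y)+1e-9;t=r/K[0,0]
    d=att(c['attitude'])@np.array([np.sin(t)*x/r,np.sin(t)*y/r,np.cos(t)]);o=np.array(c['xyz'])
    return (o+d*(z-o[2])/d[2])*1000
E
python3 - <<'E'
from h import *
import pickle
c=pickle.load(open('w1.pkl','rb'))
for n,u,v,z in(('bar',413,291,.05),('bar top end',413,247,.051),('bar low end',413,335,.051),('case front left',318,163,.027),('front right',326,384,.027),('back left',657,187,.02),('back right',621,379,.02),('lid L',324,166,.033),('lid R',330,386,.033)):
    print(n,fish(c,u,v,z).round(1))
E
```

```text
bar [456.8 -25.2  50. ]
bar top end [457.7   3.9  51. ]
bar low end [455.8 -55.7  51. ]
case front left [399.8  57.9  27. ]
front right [ 389.5 -105.4   27. ]
back left [648.7  36.4  20. ]
back right [ 637.2 -127.1   20. ]
lid L [404.5  55.9  33. ]
lid R [ 393.4 -103.6   33. ]
```

```bash
python3 -m handwheel '[[[0.045,0.017,0.008,0,0,0,0.05],[0.04,0,0.008,-0.5,0,0.3,0.05],[0.025,0,0,0,0,0,0.05],[0.01,0,0,0,0,0,0.05],[0,0,0,0,0,0,0.05]]]'; python3 g.py 0.457 -0.028 0.037 -4.3
```

```text
time: 2.05
position: [0.4558, -0.0365, 0.0523]
eef_rot: [53.8, 89.8, -39.2]
contact_force: [-0.4, -0.5, 1.0]
opening: 0.05
t 2.05 pos [ 0.4558 -0.0365  0.0523] jaw -3.0 F [-0.4 -0.5  1. ] open 0.05
shift m [ 0.0153  0.0007 -0.0086] turn [ 1.3  0.1 -0.2] q [ 30.  10. -33. 120.   7.  52. -10.]
```

```bash
python3 -m handwheel '[[[0.015,0.0005,-0.008,1.3,0,0,0.05],[0,0,0,0,0,0,0.0],[0,0,0,0,0,0,0.0],[0,0,0,0,0,0,0.0],[0,0,0,0,0,0,0.0],[0,0,0,0,0,0,0.0]]]' 30; python3 g.py 0.457 -0.028 0.037 -4.3
```

```text
time: 2.65
position: [0.4579, -0.0303, 0.0412]
eef_rot: [62.5, 89.6, -31.9]
contact_force: [1.2, 2.0, -10.2]
opening: 0.0108
t 2.65 pos [ 0.4579 -0.0303  0.0412] jaw -4.4 F [  1.2   2.  -10.2] open 0.0108
shift m [ 0.0042 -0.0011 -0.0023] turn [-0.1  0.2 -0.4] q [ 29.  11. -33. 120.   8.  50. -13.]
```

```bash
python3 -m handwheel '[[[0,0.02,0,0,0,0,0],[0,0.025,0,0,0,0,0],[0,0.025,0,0,0,0,0],[0,0.025,0,0,0,0,0],[0,0.018,0,0,0,0,0],[0,0.005,0,0,0,0,0],[0,0,0,0,0,0,0]]]'; python3 g.py 0.5747 -0.039 0.041 -4.3
```

```text
time: 3.35
position: [0.573, -0.039, 0.0412]
eef_rot: [-58.5, 89.5, -152.9]
contact_force: [0.2, 1.4, -2.0]
opening: 0.0112
t 3.35 pos [ 0.573  -0.039   0.0412] jaw -4.3 F [ 0.2  1.4 -2. ] open 0.0112
shift m [ 0.0002  0.0017 -0.0001] turn [-0.   0.3  0.4] q [ 24.  24. -30. 104.  14.  56. -16.]
```

```bash
python3 -m handwheel '[[[0,0,0,0,0,0,0.05],[0,0,0,0,0,0,0.05],[-0.03,0,0,0,0,0,0.05],[-0.045,0,0,0,0,0,0.05],[-0.045,0,0.01,0,0,0,0.05],[0,-0.02,0.045,0,0,0,0.05],[0,-0.025,0.043,0,0,0,0.05],[0,-0.035,0.035,0,0,0,0.05]]]';python3 -m handwheel '[[[0,-0.035,0.035,0,0,0,0.05],[0,-0.035,0.035,0,0,0,0.05],[0,-0.035,0.02,0,0,0,0.05],[0,0,0,0,0,0,0.05]]]'; python3 g.py 0.37 -0.25 0.16 -5.2; python3 w.py w2
```

```text
time: 4.15
position: [0.4879, -0.1647, 0.1719]
eef_rot: [48.0, 89.5, -45.7]
contact_force: [0.1, -1.2, -0.1]
opening: 0.0505
time: 4.55
position: [0.3697, -0.2556, 0.1746]
eef_rot: [44.1, 89.0, -50.2]
contact_force: [-0.3, 0.7, -0.5]
opening: 0.0502
t 4.55 pos [ 0.3697 -0.2556  0.1746] jaw -4.3 F [-0.3  0.7 -0.5] open 0.0502
shift m [ 0.0145 -0.0003 -0.0058] turn [ 0.9  0.7 -0.7] q [ 50.  -2. -21. 115.  -0.  66.  25.]
297.3186396354542 255.34761730386953 188.26650665084196 [ 0.37419642 -0.17066995  0.31678144] [160.71036164  -0.73466277  -4.27795874]
```

View pics/w2.png

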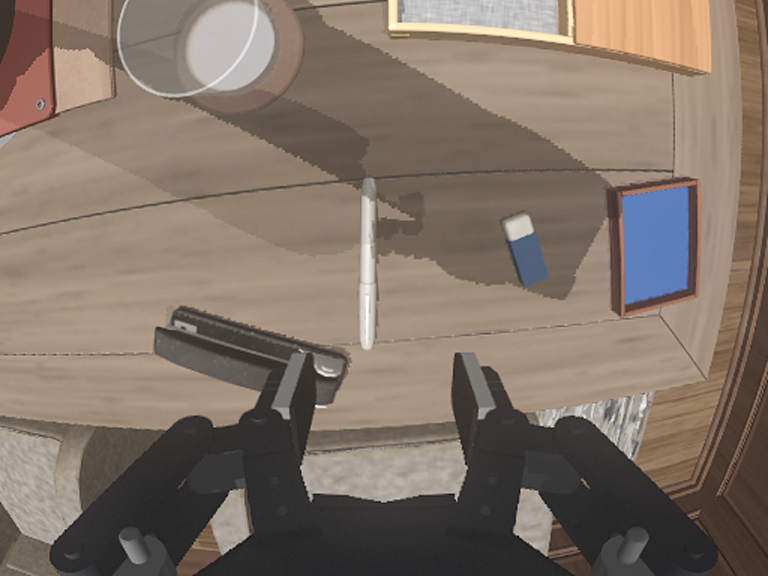

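The bay is now uncovered. The silver pen runs from (369,180) to (367,347). The eraser's centre is near (524,249), its ends at (516,214) and (533,284). The blue tray lies between x=609 and 699.

Run:
```python
from h import *
import pickle
c=pickle.load(open('w2.pkl','rb'))
def seg(n,a,b,z):
    p,q=fish(c,*a,z),fish(c,*b,z);print(n,p[:2].round(),q[:2].round(),((p+q)/2)[:2].round(1),np.linalg.norm(p-q).round(1),np.degrees(np.arctan2(*(q-p)[1::-1])).round(1))
seg('bp',(369,180),(367,347),.008);seg('er',(516,214),(533,284),.012)
seg('er diag',(502,220),(549,277),.012)
seg('blue diag',(609,188),(698,297),.018);seg('blue diag2',(699,180),(621,315),.018)
seg('case front right, lid edge',(390,30),(574,42),.028)
```

```text
bp [ 366. -203.] [ 354. -331.] [ 359.8 -267.1] 128.2 -95.5
er [ 469. -233.] [ 483. -288.] [ 476.1 -260.4] 56.3 -75.2
er diag [ 458. -237.] [ 496. -283.] [ 477.3 -260. ] 59.6 -50.4
blue diag [ 541. -215.] [ 646. -311.] [ 593.5 -262.9] 141.4 -42.6
blue diag2 [ 631. -208.] [ 562. -319.] [ 596.6 -263.4] 130.6 -122.0
case front right, lid edge [ 387. -104.] [ 511. -111.] [ 449.3 -107.5] 124.1 -3.2
```

```bash
python3 g.py 0.36 -0.267 0.003 -5.5;  python3 -m handwheel '[[[0.04,-0.004,0.006,1.2,0.5,-0.5,0.05],[0.045,-0.004,0.006,0,0,0,0.05],[0.045,0,0,0,0,0,0.05],[0.022,0,0,0,0,0,0.05],[0,0,0,0,0,0,0.05]]]'; python3 g.py 0.36 -0.267 0.003 -5.5
```

```text
t 4.6 pos [ 0.3719 -0.2546  0.1749] jaw -4.2 F [ 0.7 -0.9 -0.5] open 0.0502
shift m [ 0.1719 -0.0133  0.0111] turn [ 1.3  0.7 -0.8] q [ 50.  -2. -21. 114.  -0.  66.  25.]
time: 5.1
position: [0.3716, -0.2679, 0.0232]
eef_rot: [61.4, 88.8, -33.8]
contact_force: [1.0, 0.5, 0.6]
opening: 0.0502
t 5.1 pos [ 0.3716 -0.2679  0.0232] jaw -5.2 F [1.  0.5 0.6] open 0.0502
shift m [ 0.02  -0.012 -0.   ] turn [ 0.3  0.6 -1. ] q [ 50.  11. -21. 122.   5.  47.  20.]
```

```bash
python3 -m handwheel '[[[0.01,-0.012,0,0.3,0.6,-1,0.05],[0.009,-0.003,0,0,0,0,0.05],[0,0,0,0,0,0,0.05]]]'; python3 g.py 0.36 -0.267 0.003 -5.5
```

```text
time: 5.4
position: [0.3585, -0.2666, 0.0054]
eef_rot: [89.8, 89.8, -5.6]
contact_force: [-0.2, -1.1, 0.0]
opening: 0.05
t 5.4 pos [ 0.3585 -0.2666  0.0054] jaw -5.4 F [-0.2 -1.1  0. ] open 0.05
shift m [0.0024 0.0015 0.0003] turn [ 0.1  0.  -0.2] q [ 50.  12. -20. 124.   6.  45.  21.]
```

```bash
python3 -m handwheel '[[[0.002,0.001,0,0,0,0,0.05],[0,0,0,0,0,0,0],[0,0,0,0,0,0,0],[0,0,0,0,0,0,0],[0,0,0,0,0,0,0],[0,0,0,0,0,0,0]]]' 40; python3 -m handwheel '[[[-0.03,0,0,0,0,0,0],[-0.04,0,0,0,0,0,0],[-0.04,0,0,0,0,0,0],[0,0,0,0,0,0,0]]]'; python3 g.py 0.437 -0.027 0.12 -4.3
```

```text
time: 6.0
position: [0.3617, -0.2681, 0.006]
eef_rot: [66.0, 89.5, -29.4]
contact_force: [-0.1, -0.3, -0.2]
opening: 0.0094
time: 6.4
position: [0.3601, -0.2667, 0.1189]
eef_rot: [82.6, 89.7, -12.8]
contact_force: [0.8, -1.3, -1.7]
opening: 0.0092
t 6.4 pos [ 0.3601 -0.2667  0.1189] jaw -5.4 F [ 0.8 -1.3 -1.7] open 0.0092
shift m [-0.001   0.0541 -0.2458] turn [-1.1  0.  -0.3] q [ 52.   2. -21. 118.   1.  60.  25.]
```

```bash
python3 -m handwheel '[[[-0.025,0.04,-0.01,-0.5,0,0,0],[0,0.02,-0.04,-0.5,0,0,0],[0,0,-0.048,0,0,0,0],[0,0,-0.048,0,0,0,0],[0,0,-0.048,0,0,0,0],[0,0,-0.045,0,0,0,0],[0,0,0,0,0,0,0]]]'; python3 g.py 0.4326 -0.027 0.012 -4.3; python3 w.py w3
```

```text
time: 7.1
position: [0.4386, -0.0267, 0.1418]
eef_rot: [79.7, 89.6, -15.0]
contact_force: [0.1, -0.5, 0.9]
opening: 0.0092
t 7.1 pos [ 0.4386 -0.0267  0.1418] jaw -4.7 F [ 0.1 -0.5  0.9] open 0.0092
shift m [ 0.1298 -0.0069  0.0006] turn [-0.4  0.1 -0.4] q [ 35.   0. -37. 117.   0.  63.  -7.]
297.3186396354542 255.34761730386953 188.26650665084196 [0.44428171 0.05659158 0.28494332] [161.337622    -0.45751003  -4.68493419]
```

View pics/w3.png

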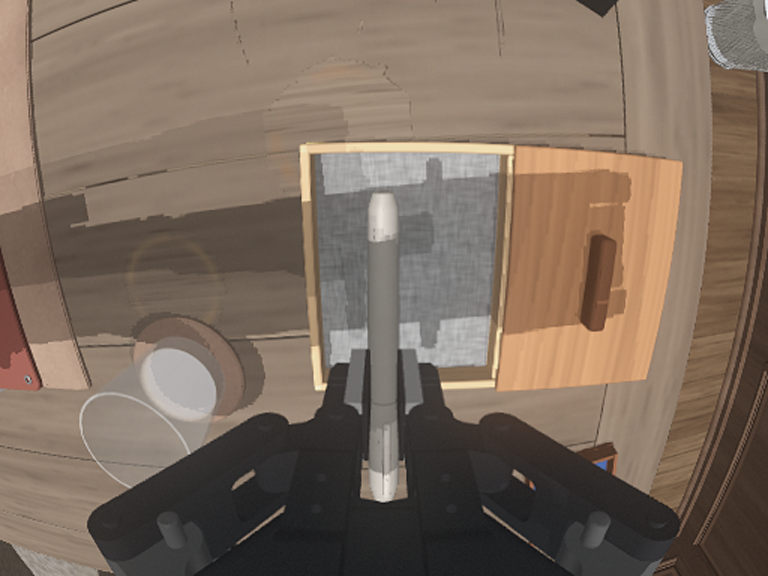

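The pen is held squarely: its ends are at (382,195) and (384,498). The bay is uncovered, with rim corners at about (303,146), (514,145), (316,390) and (497,388).

Run:
```python
from h import *
import pickle
c=pickle.load(open('w3.pkl','rb'))
for a in((382,195),(384,498)): print('pen',fish(c,*a,.144).round(1))
for a in((303,146),(514,145),(316,390),(497,388)): print('rim',fish(c,*a,.027).round(1))
```

```text
pen [443.6  38.2 144. ]
pen [433.8 -90.9 144. ]
rim [400.2  55.9  27. ]
rim [522.8  47.9  27. ]
rim [ 387.2 -104.    27. ]
rim [ 511.9 -114.4   27. ]
```

```bash
python3 -m handwheel '[[[0.035,-0.004,0,-0.4,0,0,0],[0.03,-0.004,0,0,0,0,0],[0.025,-0.003,0,0,0,0,0],[0,0,0,0,0,0,0]]]'; python3 g.py 0.4326 -0.027 0.012 -4.3
```

```text
time: 7.55
position: [0.4281, -0.0319, 0.0485]
eef_rot: [66.2, 89.5, -28.3]
contact_force: [-1.1, -0.6, 0.7]
opening: 0.0094
t 7.55 pos [ 0.4281 -0.0319  0.0485] jaw -4.5 F [-1.1 -0.6  0.7] open 0.0094
shift m [ 0.0365  0.0038 -0.0054] turn [-0.2  0.2 -0.5] q [ 34.   7. -37. 124.   6.  50. -11.]
```

```bash
python3 -m handwheel '[[[0.008,0.003,-0.005,-0.2,0,0,0],[0.012,0,0,0,0,0,0],[0.008,0,0,0,0,0,0],[0.006,0,0,0,0,0,0],[0,0,0,0,0,0,0]]]'; python3 g.py 0.4326 -0.027 0.012 -4.3
```

```text
time: 8.05
position: [0.4344, -0.0289, 0.0142]
eef_rot: [70.2, 89.3, -24.3]
contact_force: [0.0, 0.1, -0.8]
opening: 0.0089
t 8.05 pos [ 0.4344 -0.0289  0.0142] jaw -4.5 F [ 0.   0.1 -0.8] open 0.0089
shift m [ 0.0021 -0.002  -0.0017] turn [-0.2  0.2 -0.7] q [ 32.  11. -36. 125.  10.  46. -15.]
```

```bash
python3 -m handwheel '[[[0.001,0,0,0,0,0,0.024],[0,0,0,0,0,0,0.024],[0,0,0,0,0,0,0.024],[-0.02,0,0,0,0,0,0.024],[-0.035,0,0,0,0,0,0.03],[-0.045,0,0,0,0,0,0.05],[-0.045,0,0,0,0,0,0.05],[-0.01,0,-0.04,0,0,0,0.05]]]';python3 -m handwheel '[[[0,-0.01,-0.048,0,0,0,0.05],[0,-0.01,-0.048,0,0,0,0.05],[0,-0.02,-0.045,0,0,0,0.05],[0,-0.02,-0.04,0,0,0,0.05],[0,-0.005,-0.02,0,0,0,0.05],[0,0,0,0,0,0,0.05]]]'; python3 g.py 0.37 0.24 0.16 -4.3; python3 w.py w4
```

```text
time: 8.85
position: [0.4347, 0.0091, 0.1735]
eef_rot: [68.6, 89.4, -26.2]
contact_force: [1.4, -0.2, -0.3]
opening: 0.0502
time: 9.45
position: [0.3867, 0.2271, 0.1785]
eef_rot: [85.0, 88.6, -9.6]
contact_force: [0.6, 0.4, -0.1]
opening: 0.05
t 9.45 pos [0.3867 0.2271 0.1785] jaw -4.6 F [ 0.6  0.4 -0.1] open 0.05
shift m [ 0.0181 -0.0182 -0.0115] turn [-0.4  0.1 -1.4] q [ 21.  -1. -56. 113.  -0.  66. -40.]
297.3186396354542 255.34761730386953 188.26650665084196 [0.38988293 0.31074468 0.32153689] [161.29149827  -1.42561379  -4.63601194]
```

View pics/w4.png

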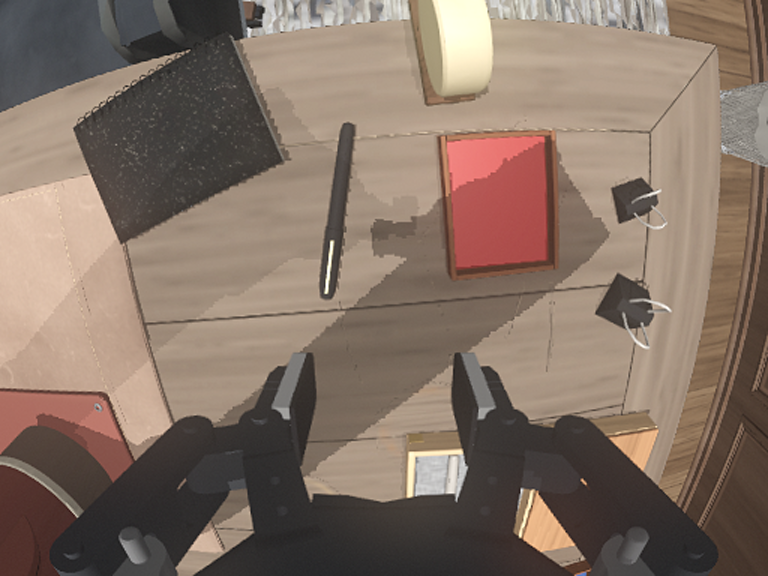

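The black pen runs from (348,124) to (327,298). The red tray corners are (438,135), (557,130), (453,279) and (558,270), and the clock foot is at (455,100). The small clip's body is around (634,200), and the silver pen is visible lying in the bay.

```bash
python3 - <<'E'
from h import *
import pickle
c=pickle.load(open('w4.pkl','rb'))
def seg(n,a,b,z):
    p,q=fish(c,*a,z),fish(c,*b,z);print(n,p[:2].round(),q[:2].round(),((p+q)/2)[:2].round(1),np.linalg.norm(p-q).round(1),np.degrees(np.arctan2(*(q-p)[1::-1])).round(1))
seg('fp',(348,124),(327,298),.008)
seg('red d1',(438,135),(558,270),.018);seg('red d2',(557,130),(453,279),.018)
seg('clip base left side',(612,187),(622,223),.0)
seg('clip top edge',(612,187),(645,178),.0)
f=c['frame'];cv2.imwrite('pics/clip.png',cv2.resize(f[100:240,370:500],None,fx=5,fy=5,interpolation=cv2.INTER_CUBIC)[:600])
E
python3 g.py 0.36 0.25 0.004 -10
```

```text
fp [374. 321.] [346. 196.] [360.2 258.4] 128.7 -102.7
red d1 [434. 309.] [522. 206.] [478.4 257.3] 135.4 -49.6
red d2 [521. 310.] [440. 206.] [480.6 258. ] 132.4 -127.8
clip base left side [578. 265.] [589. 235.] [583.2 250.4] 32.0 -69.8
clip top edge [578. 265.] [611. 273.] [594.3 269. ] 33.9 12.3
t 9.5 pos [0.387  0.2259 0.1784] jaw -4.7 F [-0.4  0.2  0. ] open 0.05
shift m [ 0.1736 -0.033  -0.0223] turn [ 5.3  0.1 -1.4] q [ 21.  -1. -55. 113.  -0.  66. -40.]
```

View pics/clip.png

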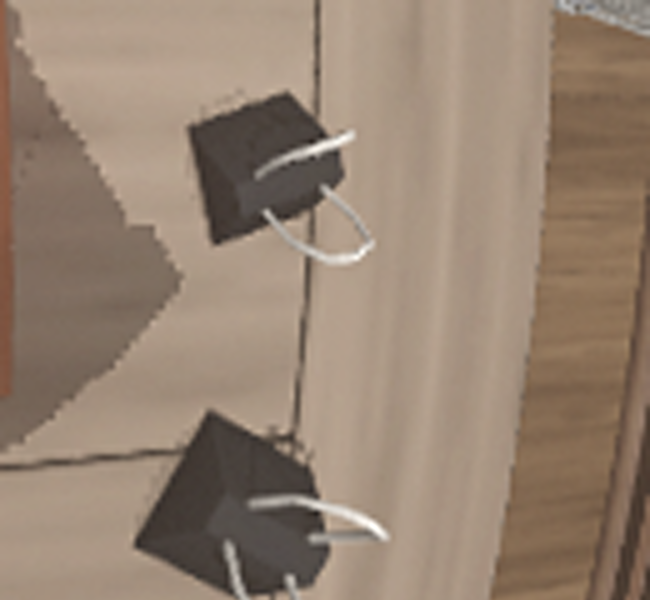

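The crop shows the small clip (top). Its end face runs (190,127)–(213,243), with the ridge running right from (237,195), so its long axis is near world +15°. Now the black pen.

```bash
python3 -m handwheel '[[[0.03,-0.02,-0.015,4,0,-0.7,0.05],[0.04,-0.014,-0.013,4,0,-0.7,0.05],[0.04,0,0,0,0,0,0.05],[0.03,0,0,0,0,0,0.05],[0,0,0,0,0,0,0.05]]]'; python3 g.py 0.36 0.2585 0.005 -12.7
```

```text
time: 10.0
position: [0.3616, 0.2521, 0.0346]
eef_rot: [65.0, 89.7, -38.5]
contact_force: [-0.5, -0.3, -0.2]
opening: 0.05
t 10.0 pos [0.3616 0.2521 0.0346] jaw -13.5 F [-0.5 -0.3 -0.2] open 0.05
shift m [ 0.0296 -0.0032 -0.0059] turn [-0.8  0.1 -0.3] q [ 12.  14. -56. 122.  16.  51. -67.]
```

```bash
python3 -m handwheel '[[[0.015,-0.003,-0.006,-0.8,0,0,0.05],[0.012,0,0,0,0,0,0.05],[0.004,0,0,0,0,0,0.05],[0,0,0,0,0,0,0.05]]]'; python3 g.py 0.36 0.2585 0.005 -12.7
```

```text
time: 10.4
position: [0.3638, 0.2557, 0.0056]
eef_rot: [65.5, 89.6, -37.5]
contact_force: [0.2, -0.7, -0.5]
opening: 0.0502
t 10.4 pos [0.3638 0.2557 0.0056] jaw -13.0 F [ 0.2 -0.7 -0.5] open 0.0502
shift m [ 0.0005 -0.0043 -0.0018] turn [-0.3  0.2 -0.4] q [  9.  18. -54. 123.  21.  48. -71.]
```

```bash
python3 -m handwheel '[[[0.001,-0.004,-0.002,0,0,0,0.05],[0,0,0,0,0,0,0],[0,0,0,0,0,0,0],[0,0,0,0,0,0,0],[0,0,0,0,0,0,0],[0,0,0,0,0,0,0],[-0.03,0,0,0,0,0,0],[-0.04,0,0,0,0,0,0]]]'; python3 -m handwheel '[[[-0.04,0,0,0,0,0,0],[-0.03,0,0,0,0,0,0],[0,0,0,0,0,0,0]]]'; python3 g.py 0.4715 -0.031 0.14 -4.3
```

```text
time: 11.2
position: [0.3584, 0.2574, 0.0749]
eef_rot: [25.7, 89.6, -77.3]
contact_force: [1.5, -0.8, 0.4]
opening: 0.0088
time: 11.5
position: [0.3591, 0.2596, 0.151]
eef_rot: [66.1, 89.6, -36.8]
contact_force: [-0.2, 0.2, -0.4]
opening: 0.0088
t 11.5 pos [0.3591 0.2596 0.151 ] jaw -13.0 F [-0.2  0.2 -0.4] open 0.0088
shift m [0.0128 0.1746 0.258 ] turn [-8.7  0.2 -0.3] q [ 20.   2. -61. 115.   2.  64. -55.]
```

```bash
python3 -m handwheel '[[[0,0.025,0.037,-4.4,0,0,0],[0,0.022,0.039,-4.3,0,0,0],[0,0.019,0.04,0,0,0,0],[0,0.019,0.04,0,0,0,0],[0,0.019,0.04,0,0,0,0],[0,0.019,0.04,0,0,0,0],[0,0.015,0.035,0,0,0,0],[0,0,0,0,0,0,0]]]'; python3 g.py 0.4715 -0.031 0.014 -4.3; python3 w.py w5
```

```text
time: 12.3
position: [0.4705, -0.0355, 0.1493]
eef_rot: [49.5, 89.5, -44.3]
contact_force: [-0.5, 0.3, -0.6]
opening: 0.0088
t 12.3 pos [ 0.4705 -0.0355  0.1493] jaw -3.8 F [-0.5  0.3 -0.6] open 0.0088
shift m [ 0.1353 -0.0002 -0.0053] turn [ 0.5  0.3 -0.4] q [ 39.   4. -41. 112.   4.  64.  -8.]
297.3186396354542 255.34761730386953 188.26650665084196 [0.474992   0.04848261 0.29205832] [161.10232675  -0.41884857  -3.77135472]
```

View pics/w5.png

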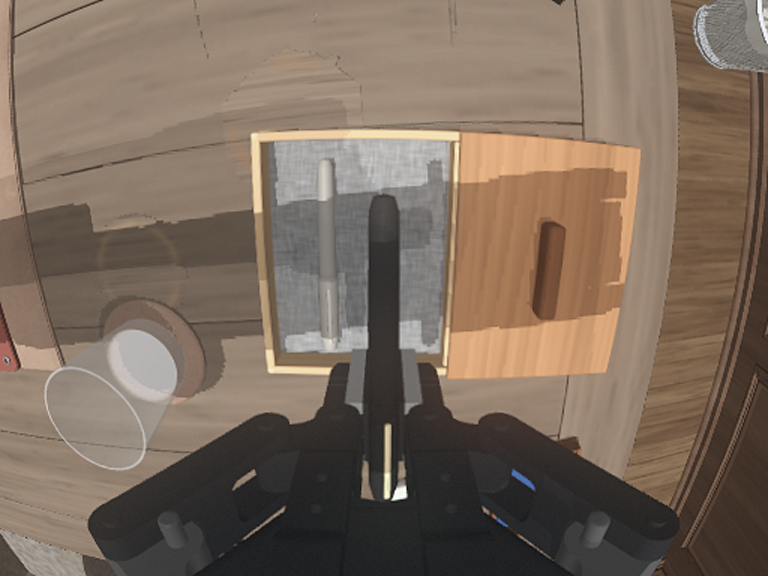

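The silver pen lies in the bay at (328,252). The held black pen spans (384,196) to (383,498), well aligned with the bay, so I'll lower it.

```bash
python3 -m handwheel '[[[0.035,0.001,-0.002,0.5,0,0,0],[0.03,0.001,-0.002,0,0,0,0],[0.025,0.001,-0.001,0,0,0,0],[0,0,0,0,0,0,0]]]'; python3 g.py 0.4725 -0.031 0.014 -4.3
```

```text
time: 12.75
position: [0.4726, -0.0245, 0.0552]
eef_rot: [56.2, 89.7, -37.8]
contact_force: [0.7, 0.1, 0.1]
opening: 0.0089
t 12.75 pos [ 0.4726 -0.0245  0.0552] jaw -4.0 F [0.7 0.1 0.1] open 0.0089
shift m [0.0412 0.0002 0.0064] turn [ 0.3  0.2 -0.3] q [ 35.  13. -41. 118.  11.  53. -15.]
```

```bash
python3 -m handwheel '[[[0.012,0,0.006,0.3,0,0,0],[0.012,0,0,0,0,0,0],[0.01,0,0,0,0,0,0],[0.006,0,0,0,0,0,0],[0,0,0,0,0,0,0]]]'; python3 g.py 0.4725 -0.031 0.013 -4.3
```

```text
time: 13.25
position: [0.4732, -0.0294, 0.0143]
eef_rot: [64.4, 89.5, -29.8]
contact_force: [-1.3, -0.8, -0.3]
opening: 0.0089
t 13.25 pos [ 0.4732 -0.0294  0.0143] jaw -4.2 F [-1.3 -0.8 -0.3] open 0.0089
shift m [ 0.0013 -0.0006  0.0016] turn [ 0.1  0.2 -0.4] q [ 34.  17. -40. 119.  15.  48. -18.]
```

```bash
python3 -m handwheel '[[[0.001,0,0,0,0,0,0.022],[0,0,0,0,0,0,0.022],[0,0,0,0,0,0,0.022],[-0.02,0,0,0,0,0,0.022],[-0.035,0,0,0,0,0,0.03],[-0.035,0,0,0,0,0,0.05],[0,0.045,0,0,0,0,0.05],[0,0.045,0,0,0,0,0.05]]]';python3 -m handwheel '[[[0,0.01,0,0,0,0,0.05],[0,0,0,0,0,0,0.05]]]'; python3 g.py 0.573 -0.038 0.039 -4.3; python3 w.py w6
```

```text
time: 14.05
position: [0.5626, -0.0371, 0.1139]
eef_rot: [52.9, 88.9, -41.3]
contact_force: [-0.3, -0.3, -0.5]
opening: 0.05
time: 14.25
position: [0.5779, -0.0382, 0.1158]
eef_rot: [63.3, 88.7, -31.0]
contact_force: [-0.2, 0.2, -0.0]
opening: 0.0499
t 14.25 pos [ 0.5779 -0.0382  0.1158] jaw -4.3 F [-0.2  0.2 -0. ] open 0.0499
shift m [ 0.0767 -0.0065 -0.0007] turn [ 0.   0.6 -1.2] q [ 33.  20. -40. 101.  15.  63. -17.]
297.3186396354542 255.34761730386953 188.26650665084196 [0.58109419 0.04656378 0.25814962] [160.81768459  -1.23631719  -4.27465321]
```

View pics/w6.png

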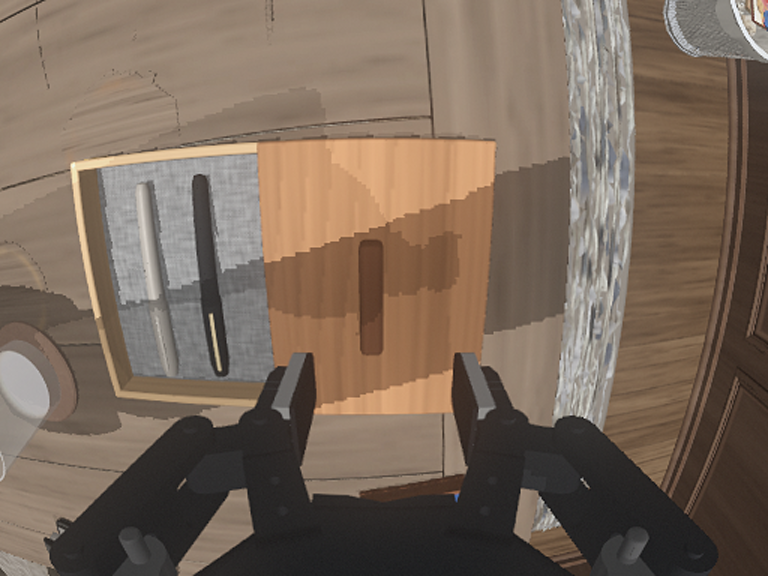

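Both pens lie flat and lengthwise in the bay, at (155,280) and (210,275). The grip bar is at (371,297), between the fingers. Closing the lid.

```bash
python3 -m handwheel '[[[0.03,-0.004,0,0,0.3,-0.6,0.05],[0.03,-0.002,0,0,0.3,-0.6,0.05],[0.012,0,0,0,0,0,0.05],[0,0,0,0,0,0,0.05]]]'; python3 g.py 0.573 -0.038 0.04 -4.3
```

```text
time: 14.7
position: [0.5682, -0.0378, 0.0423]
eef_rot: [-70.0, 89.9, -164.3]
contact_force: [0.5, -0.0, -0.3]
opening: 0.0498
t 14.7 pos [ 0.5682 -0.0378  0.0423] jaw -4.2 F [ 0.5 -0.  -0.3] open 0.0498
shift m [ 0.0022  0.0048 -0.0001] turn [0.1 0.  0.1] q [ 31.  25. -38. 105.  18.  57. -19.]
```

```bash
python3 -m handwheel '[[[0.001,0.004,0,0,0,0,0.05],[0,0,0,0,0,0,0],[0,0,0,0,0,0,0],[0,0,0,0,0,0,0],[0,0,0,0,0,0,0],[0,-0.025,0,0,0,0,0],[0,-0.025,0,0,0,0,0],[0,-0.025,0,0,0,0,0]]]' 30;python3 -m handwheel '[[[0,-0.025,0,0,0,0,0],[0,-0.015,0,0,0,0,0],[0,-0.003,0,0,0,0,0],[0,0,0,0,0,0,0]]]'; python3 g.py 0.4565 -0.0295 0.042 -4.3
```

```text
time: 15.5
position: [0.4995, -0.0324, 0.0446]
eef_rot: [88.8, 89.7, -5.5]
contact_force: [1.0, 0.0, 2.0]
opening: 0.011
time: 15.9
position: [0.4554, -0.0291, 0.0447]
eef_rot: [85.2, 89.4, -9.1]
contact_force: [3.0, 1.3, -12.2]
opening: 0.0108
t 15.9 pos [ 0.4554 -0.0291  0.0447] jaw -4.2 F [  3.    1.3 -12.2] open 0.0108
shift m [0.0027 0.0011 0.0003] turn [ 0.1  0.1 -0.6] q [ 38.  12. -43. 120.  10.  51. -15.]
```

```bash
python3 -m handwheel '[[[0,0,0,0,0,0,0.05],[0,0,0,0,0,0,0.05],[-0.03,0,0,0,0,0,0.05],[-0.04,0,0,0,0,0,0.05],[-0.03,0,0.03,-4,0,0,0.05],[0,0.01,0.047,-5,0,0,0.05],[0,0.015,0.045,-5,0,0,0.05],[0,0.018,0.043,-5,0,0,0.05]]]';python3 -m handwheel '[[[0,0.018,0.042,0,0,0,0.05],[0.03,0.018,0.04,0,0,0,0.05],[0.03,0,0,0,0,0,0.05],[0,0,0,0,0,0,0.05]]]'; python3 g.py 0.477 -0.262 0.1 14.9
```

```text
time: 16.7
position: [0.5107, -0.1881, 0.1541]
eef_rot: [53.1, 89.1, -20.9]
contact_force: [0.8, 0.4, 0.2]
opening: 0.0504
time: 17.1
position: [0.5715, -0.2663, 0.0971]
eef_rot: [47.3, 88.9, -27.0]
contact_force: [-1.1, 0.5, -0.4]
opening: 0.05
t 17.1 pos [ 0.5715 -0.2663  0.0971] jaw 15.7 F [-1.1  0.5 -0.4] open 0.05
shift m [-0.0046 -0.0898 -0.0297] turn [ 0.8  0.8 -0.8] q [ 47.  26. -34.  95.  16.  63.  25.]
```

```bash
python3 -m handwheel '[[[0,-0.042,-0.014,0.8,0.8,-0.8,0.05],[0,-0.042,-0.014,0,0,0,0.05],[0.03,-0.006,-0.002,0,0,0,0.05],[0.02,0,0,0,0,0,0.05],[0,0,0,0,0,0,0.05]]]'; python3 g.py 0.477 -0.262 0.005 14.9; python3 w.py w7
```

```text
time: 17.6
position: [0.4762, -0.2598, 0.0513]
eef_rot: [51.7, 89.8, -23.3]
contact_force: [0.1, -0.4, 0.1]
opening: 0.05
t 17.6 pos [ 0.4762 -0.2598  0.0513] jaw 15.0 F [ 0.1 -0.4  0.1] open 0.05
shift m [0.0463 0.     0.0022] turn [ 0.1  0.1 -0.2] q [ 54.  20. -34. 109.  14.  55.  28.]
297.3186396354542 255.34761730386953 188.26650665084196 [ 0.45435856 -0.1790769   0.19435887] [161.25453286  -0.23815891  14.98984276]
```

View pics/w7.png

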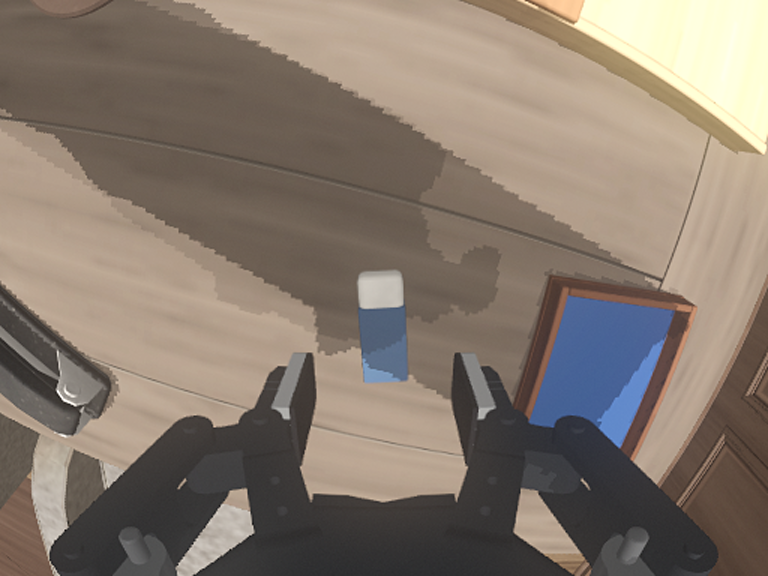

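The eraser sits centred between the fingers at (383,327) and is well aligned. Down and grip.

```bash
python3 -c "
from h import *;import pickle
print(fish(pickle.load(open('w7.pkl','rb')),383,327,.012))"
python3 -m handwheel '[[[0.02,0,0,0,0,0,0.05],[0.018,0,0,0,0,0,0.05],[0.006,0,0,0,0,0,0.05],[0,0,0,0,0,0,0.05]]]'; python3 g.py 0.477 -0.262 0.005 14.9
```

```text
[ 476.55229438 -259.07030833   12.        ]
time: 18.05
position: [0.4833, -0.2608, 0.0155]
eef_rot: [46.7, 89.2, -28.1]
contact_force: [-1.4, 0.3, 0.9]
opening: 0.05
t 18.05 pos [ 0.4833 -0.2608  0.0155] jaw 15.1 F [-1.4  0.3  0.9] open 0.05
shift m [ 0.0104 -0.0065 -0.0006] turn [ 0.2  0.6 -0.6] q [ 52.  23. -33. 110.  16.  51.  26.]
```

```bash
python3 -m handwheel '[[[0.01,-0.0065,-0.001,0,0.5,-0.5,0.05],[0.002,0,0,0,0,0,0.05],[0,0,0,0,0,0,0],[0,0,0,0,0,0,0],[0,0,0,0,0,0,0],[0,0,0,0,0,0,0]]]' 30;python3 g.py 0.477 -0.26 0.005 14.9; python3 -m handwheel '[[[-0.02,0,0,0,0,0,0],[-0.03,0,0,0,0,0,0],[-0.03,0,0,0,0,0,0],[0,0,0,0,0,0,0]]]'; python3 g.py 0.595 -0.262 0.08 0
```

```text
time: 18.65
position: [0.4787, -0.2625, 0.0062]
eef_rot: [47.2, 89.7, -27.7]
contact_force: [0.0, -0.7, -0.8]
opening: 0.0197
t 18.65 pos [ 0.4787 -0.2625  0.0062] jaw 15.1 F [ 0.  -0.7 -0.8] open 0.0197
shift m [ 0.0012 -0.001  -0.0029] turn [ 0.2  0.2 -0.2] q [ 52.  24. -33. 110.  17.  50.  26.]
time: 19.05
position: [0.4777, -0.2616, 0.0881]
eef_rot: [61.0, 89.8, -13.8]
contact_force: [0.9, 0.1, 0.2]
opening: 0.0197
t 19.05 pos [ 0.4777 -0.2616  0.0881] jaw 15.2 F [0.9 0.1 0.2] open 0.0197
shift m [0.0085 0.1131 0.0311] turn [15.2  0.1 -0.2] q [ 55.  17. -35. 107.  12.  59.  30.]
```

```bash
python3 -m handwheel '[[[0,0.04,0.01,4.5,0,0,0],[0,0.041,0.007,4.5,0,0,0],[0,0.035,0.004,0,0,0,0],[0,0,0,0,0,0,0]]]'; python3 g.py 0.595 -0.262 0.011 6; python3 w.py w8
```

```text
time: 19.45
position: [0.5973, -0.2621, 0.0874]
eef_rot: [17.9, 89.8, -66.5]
contact_force: [0.2, 0.3, 0.3]
opening: 0.02
t 19.45 pos [ 0.5973 -0.2621  0.0874] jaw 5.6 F [0.2 0.3 0.3] open 0.02
shift m [ 0.0764 -0.0024 -0.0006] turn [-0.4  0.2 -0.1] q [ 44.  29. -32.  91.  17.  64.  13.]
297.3186396354542 255.34761730386953 188.26650665084196 [ 0.58895988 -0.1786807   0.23031314] [ 1.61192399e+02 -1.32979200e-01  5.58857617e+00]
```

View pics/w8.png

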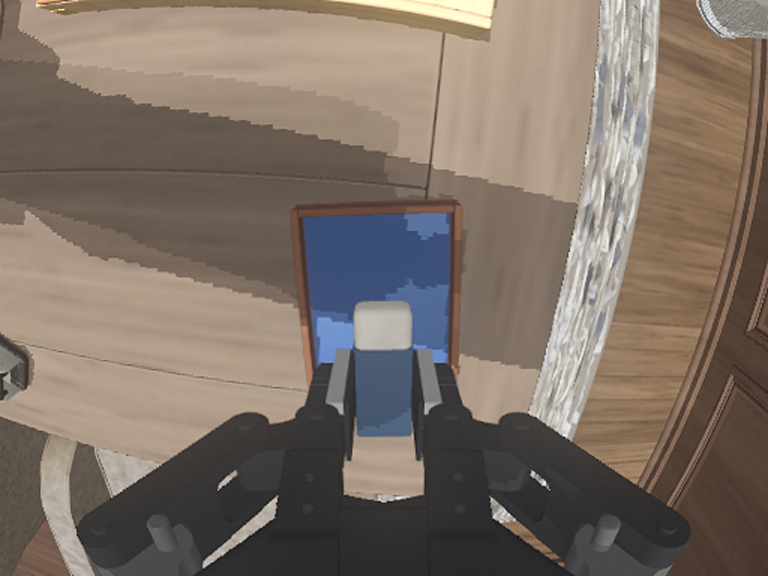

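The eraser is held. The tray's far rim corners are (291,207) and (462,203); I'll check the centre from those.

```bash
python3 -c "
from h import *;import pickle
c=pickle.load(open('w8.pkl','rb'));a,b=fish(c,291,207,.018),fish(c,462,203,.018);d=(b-a)/np.linalg.norm(b-a);print(a,b,np.linalg.norm(a-b),np.degrees(np.arctan2(d[1],d[0])),(a+b)/2+52*np.array([d[1],-d[0],0]))"
python3 -m handwheel '[[[0.03,-0.002,0,0,0,0,0],[0.025,0,0,0,0,0,0],[0.012,0,0,0,0,0,0],[0.004,0,0,0,0,0,0],[0,0,0,0,0,0,0]]]'; python3 g.py 0.595 -0.262 0.0115 6
```

```text
[ 548.18298431 -216.37253694   18.        ] [ 630.58518475 -206.50170408   18.        ] 82.99130061530067 6.830824933149183 [ 595.56886901 -263.06800701   18.        ]
time: 20.0
position: [0.59, -0.2637, 0.0131]
eef_rot: [-41.9, 89.7, -126.3]
contact_force: [-0.8, 0.5, 0.5]
opening: 0.0199
t 20.0 pos [ 0.59   -0.2637  0.0131] jaw 5.5 F [-0.8  0.5  0.5] open 0.0199
shift m [ 0.0016  0.0051 -0.0012] turn [-0.5  0.2  0.2] q [ 43.  33. -31.  95.  20.  57.  11.]
```

```bash
python3 -m handwheel '[[[0.001,0.004,0,0,0,0,0.02],[0,0,0,0,0,0,0.04],[0,0,0,0,0,0,0.04],[0,0,0,0,0,0,0.04],[-0.03,0,0,0,0,0,0.04],[-0.045,0,0,0,0,0,0.05],[-0.045,0,0,0,0,0,0.06],[-0.02,0,-0.03,0,0,0,0.06]]]';python3 -m handwheel '[[[0,0.004,-0.049,0,0,0,0.06],[0,0.004,-0.049,0,0,0,0.06],[0,0.004,-0.049,0,0,0,0.06],[0,0.004,-0.049,0,0,0,0.06],[0,0.004,-0.049,0,0,0,0.06],[0,0.004,-0.049,0,0,0,0.06],[0,0.004,-0.049,0,0,0,0.06],[0,0.004,-0.049,0,0,0,0.06]]]'; python3 g.py 0.598 0.255 0.14 17
```

```text
time: 20.8
position: [0.5904, -0.2371, 0.1571]
eef_rot: [-45.7, 89.6, -130.6]
contact_force: [0.7, 0.5, -0.1]
opening: 0.0602
time: 21.6
position: [0.5915, 0.1598, 0.1636]
eef_rot: [39.9, 89.0, -45.6]
contact_force: [0.8, 0.5, 0.3]
opening: 0.06
t 21.6 pos [0.5915 0.1598 0.1636] jaw 4.5 F [0.8 0.5 0.3] open 0.06
shift m [ 0.0224  0.0138 -0.0947] turn [-12.5   0.8  -0.6] q [ 14.  22. -43.  93.  17.  71. -28.]
```

```bash
python3 -m handwheel '[[[0,0.004,-0.047,-6,0.4,-0.3,0.06],[0,0,-0.047,-6.5,0.4,-0.3,0.06],[0,0,0,0,0,0,0.06]]]'; python3 g.py 0.598 0.255 0.012 17; python3 w.py w9
```

```text
time: 21.9
position: [0.5798, 0.2661, 0.1648]
eef_rot: [148.3, 89.7, 76.4]
contact_force: [-0.7, 0.1, 0.3]
opening: 0.0599
t 21.9 pos [0.5798 0.2661 0.1648] jaw 18.1 F [-0.7  0.1  0.3] open 0.0599
shift m [0.1527 0.0135 0.0168] turn [ 1.1 -0.2 -0.1] q [  6.  27. -46.  89.  20.  73. -25.]
297.3186396354542 255.34761730386953 188.26650665084196 [0.5539851  0.34474549 0.30825519] [161.60801269  -0.20475106  18.08703134]
```

View pics/w9.png

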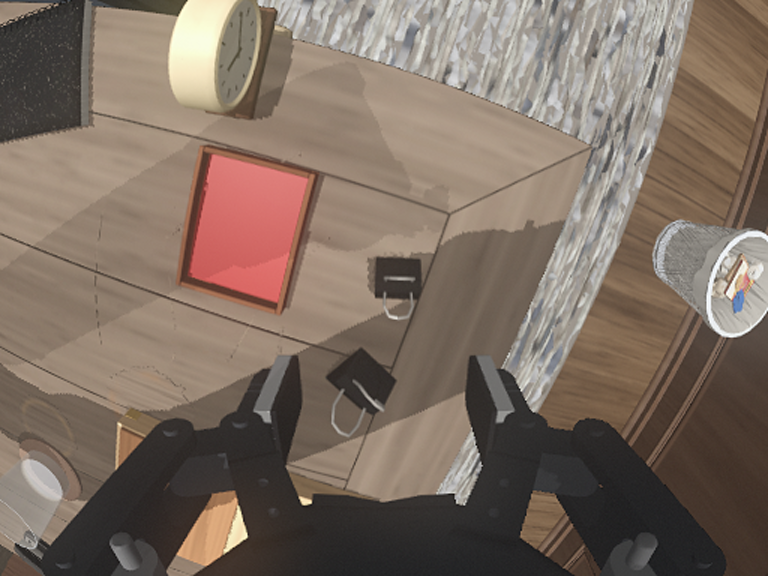

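The small clip is at (398,278), its base corners about (375,257), (420,259), (376,298) and (419,300), and its long axis is parallel to the jaws. The red tray corners are (203,146), (317,173), (179,285) and (281,313). The big clip is at (362,380).

```bash
python3 -c "
from h import *;import pickle
c=pickle.load(open('w9.pkl','rb'))
P=[fish(c,*p,0)[:2] for p in((375,257),(420,259),(376,298),(419,300))];print(np.round(P,1),np.mean(P,0))
for i,j in((0,1),(2,3)):d=P[j]-P[i];print(np.linalg.norm(d),np.degrees(np.arctan2(d[1],d[0])))
T=[fish(c,*p,.018)[:2] for p in((203,146),(317,173),(179,285),(281,313))];print(np.round(T,1),np.mean(T,0))
print('big',fish(c,362,360,.01))
"
```

```text
[[575.4 264.1]
 [606.6 272.7]
 [585.7 234.5]
 [616.4 242.8]] [596.05057699 253.5450699 ]
32.33993884836196 15.465860727896183
31.85578020352325 15.12142471744392
[[439.3 308. ]
 [520.8 311.3]
 [442.3 204.8]
 [522.7 208.8]] [481.2821069 258.230006 ]
big [589.87129647 187.06880037  10.        ]
```

```bash
python3 g.py 0.596 0.2535 0.006 15.3; python3 -m handwheel '[[[0.03,0.012,0.018,2.8,0,0,0.06],[0.045,0,0,0,0,0,0.06],[0.035,0,0,0,0,0,0.06],[0,0,0,0,0,0,0.06]]]'; python3 g.py 0.596 0.2535 0.006 15.3
```

```text
t 21.95 pos [0.5813 0.2625 0.1645] jaw 17.7 F [ 0.2 -0.5  0.2] open 0.0601
shift m [0.1585 0.0109 0.0133] turn [ 2.4 -0.1 -0.1] q [  6.  27. -46.  89.  20.  73. -25.]
time: 22.35
position: [0.6023, 0.2456, 0.0541]
eef_rot: [80.0, 89.5, 4.5]
contact_force: [-1.3, -0.7, -0.1]
opening: 0.06
t 22.35 pos [0.6023 0.2456 0.0541] jaw 14.5 F [-1.3 -0.7 -0.1] open 0.06
shift m [ 0.048  -0.0045 -0.0093] turn [-0.8  0.1 -0.5] q [  5.  33. -42.  93.  25.  63. -29.]
```

```bash
python3 -m handwheel '[[[0.01,-0.004,-0.009,-0.8,0,0,0.06],[0.02,0,0,0,0,0,0.06],[0.014,0,0,0,0,0,0.06],[0,0,0,0,0,0,0.06]]]'; python3 g.py 0.596 0.2535 0.006 15.3
```

```text
time: 22.75
position: [0.5987, 0.2533, 0.0115]
eef_rot: [81.7, 89.2, 6.9]
contact_force: [-0.3, 0.6, 0.7]
opening: 0.0597
t 22.75 pos [0.5987 0.2533 0.0115] jaw 15.2 F [-0.3  0.6  0.7] open 0.0597
shift m [ 0.0055 -0.0026 -0.0009] turn [-0.1  0.1 -0.8] q [  3.  36. -41.  95.  27.  58. -31.]
```

```bash
python3 -m handwheel '[[[0.005,-0.002,0,0,0,-0.5,0.06],[0,0,0,0,0,0,0.02],[0,0,0,0,0,0,0.02],[0,0,0,0,0,0,0.02],[0,0,0,0,0,0,0.02]]]' 30; python3 g.py 0.596 0.2535 0.006 15.3;python3 -m handwheel '[[[-0.02,0,0,0,0,0,0.02],[-0.03,0,0,0,0,0,0.02],[-0.03,0,0,0,0,0,0.02],[0,0,0,0,0,0,0.02]]]'; python3 g.py 0.481 0.258 0.09 4
```

```text
time: 23.25
position: [0.5983, 0.2536, 0.0085]
eef_rot: [78.2, 89.6, 3.4]
contact_force: [-0.1, -0.1, -0.1]
opening: 0.0312
t 23.25 pos [0.5983 0.2536 0.0085] jaw 15.2 F [-0.1 -0.1 -0.1] open 0.0312
shift m [ 0.0025 -0.0022 -0.0005] turn [-0.1  0.1 -0.4] q [  3.  36. -41.  95.  27.  59. -31.]
time: 23.65
position: [0.5971, 0.2534, 0.0908]
eef_rot: [75.2, 89.7, 0.4]
contact_force: [0.4, 0.4, 0.2]
opening: 0.0307
t 23.65 pos [0.5971 0.2534 0.0908] jaw 15.2 F [0.4 0.4 0.2] open 0.0307
shift m [ 0.0002 -0.1109 -0.0349] turn [11.2  0.1 -0.3] q [  5.  31. -43.  92.  23.  66. -28.]
```

```bash
python3 -m handwheel '[[[0,-0.037,-0.009,4,0,0,0.02],[0,-0.039,-0.004,4,0,0,0.02],[0,-0.0385,0,3,0,0,0.02],[0,0,0,0,0,0,0.02]]]'; python3 g.py 0.481 0.246 0.013 4; python3 w.py w10
```

```text
time: 24.05
position: [0.4782, 0.2434, 0.0888]
eef_rot: [90.3, 89.7, 3.9]
contact_force: [0.6, -0.1, 0.6]
opening: 0.0309
t 24.05 pos [0.4782 0.2434 0.0888] jaw 3.6 F [ 0.6 -0.1  0.6] open 0.0309
shift m [ 0.0758  0.0025 -0.0024] turn [-0.4 -0.  -0.3] q [  8.  19. -46. 108.  16.  60. -41.]
297.3186396354542 255.34761730386953 188.26650665084196 [0.47203584 0.32653147 0.23201138] [161.40414413  -0.4053206    3.63335319]
```

View pics/w10.png

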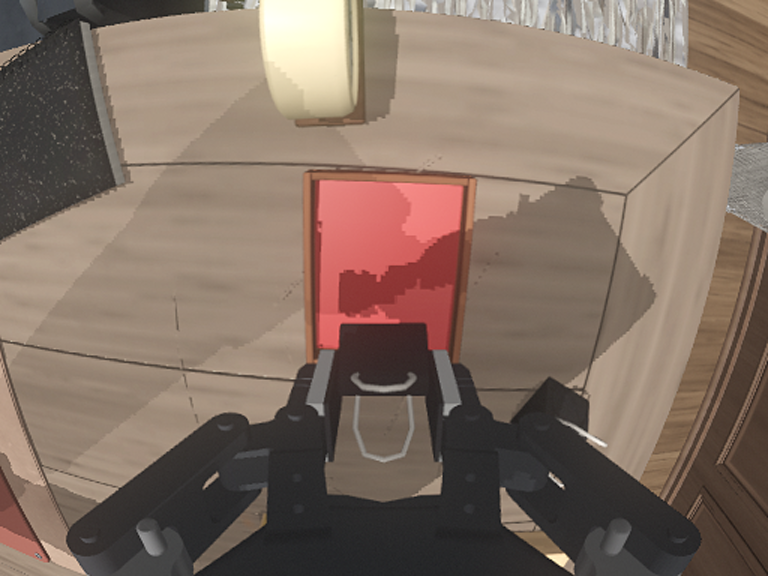

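The clip is held upright over the red tray, whose far rim corners are (304,172) and (476,179). The clock is clear at (320,60). Lowering.

```bash
python3 -c "
from h import *;import pickle
c=pickle.load(open('w10.pkl','rb'));a,b=fish(c,304,172,.018),fish(c,476,179,.018);d=(b-a)/np.linalg.norm(b-a);print(a,b,np.linalg.norm(a-b),np.degrees(np.arctan2(d[1],d[0])),(a+b)/2+52*np.array([d[1],-d[0],0]))"
python3 -m handwheel '[[[0.025,0.002,-0.001,0,0,0,0.02],[0.02,0,0,0,0,0,0.02],[0.015,0,0,0,0,0,0.02],[0,0,0,0,0,0,0.02]]]'; python3 g.py 0.481 0.246 0.013 3.5
```

```text
[436.65511739 308.31554834  18.        ] [519.77350624 310.32665999  18.        ] 83.14271546274863 1.386043847414411 [479.47212262 257.33631878  18.        ]
time: 24.5
position: [0.4873, 0.2442, 0.0281]
eef_rot: [95.7, 89.3, 9.3]
contact_force: [0.4, -0.5, 0.0]
opening: 0.0313
t 24.5 pos [0.4873 0.2442 0.0281] jaw 3.6 F [ 0.4 -0.5  0. ] open 0.0313
shift m [ 0.0151 -0.0064 -0.0021] turn [ 0.1 -0.1 -0.7] q [  5.  24. -43. 109.  21.  54. -44.]
```

```bash
python3 -m handwheel '[[[0.006,-0.008,0,1,0,-0.5,0.02],[0.005,0,0,0,0,0,0.02],[0.003,0,0,0,0,0,0.02],[0,0,0,0,0,0,0.02]]]'; python3 g.py 0.48 0.246 0.013 2.5
```

```text
time: 24.9
position: [0.4801, 0.2444, 0.0142]
eef_rot: [120.0, 89.7, 32.5]
contact_force: [-0.0, 0.4, -0.3]
opening: 0.0307
t 24.9 pos [0.4801 0.2444 0.0142] jaw 2.5 F [-0.   0.4 -0.3] open 0.0307
shift m [ 0.0012 -0.     -0.0016] turn [-0.  -0.1 -0.3] q [  5.  25. -43. 110.  21.  52. -46.]
```

```bash
python3 -m handwheel '[[[0.001,0,0,0,0,0,0.039],[0,0,0,0,0,0,0.039],[0,0,0,0,0,0,0.039],[-0.015,0,0,0,0,0,0.039],[-0.03,0,0,0,0,0,0.039],[-0.04,0,0,0,0,0,0.039],[-0.045,0,0,0,0,0,0.039],[-0.045,0,0,0,0,0,0.039]]]'; python3 -m handwheel '[[[-0.03,0,0.03,0,0,0,0.039],[0,0,0.045,0,0,0,0.039],[0,0,0.03,0,0,0,0.039],[0,0,0,0,0,0,0.039]]]'
python3 - <<'E'
from h import *
w=arm.capture('wrist')['frame'];t=arm.capture('top')['frame']
a=cv2.resize(w,(512,384));b=cv2.resize(t[125:260,120:400],(560,270),interpolation=cv2.INTER_CUBIC)
im=np.zeros((600,768,3),np.uint8);im[:330,:512]=a[:330];im[330:600,:560]=b
cv2.imwrite('pics/fin.png',im);print(arm.read_state()['time'])
E
```

```text
time: 25.7
position: [0.4761, 0.2432, 0.1934]
eef_rot: [-111.1, 89.8, 161.5]
contact_force: [1.2, 0.1, 0.3]
opening: 0.0395
time: 26.1
position: [0.4832, 0.1399, 0.2375]
eef_rot: [108.8, 89.2, 21.8]
contact_force: [0.1, -0.0, -0.6]
opening: 0.039
26.2
```

View pics/fin.png

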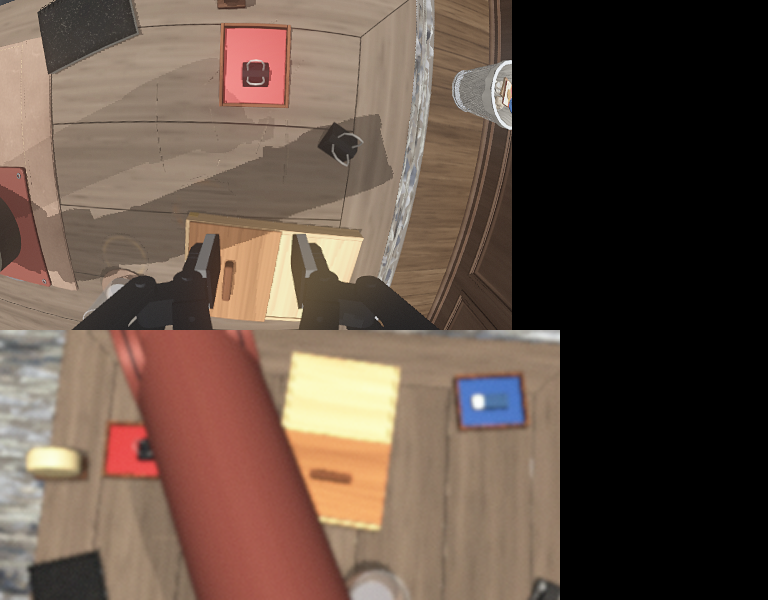

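The last picture shows the clip upright in the red tray at (256,73), the eraser flat in the blue tray at (490,402) and the lid shut. The clock is in place at (54,462). Handing in.

```bash
python3 -c "
from rig import arm
print(arm.hand_in(), arm.read_state()['time'])"
```

```text
the job is handed in; nothing more can be done
the job is handed in; nothing more can be done
```

The job is done and handed in at about 26 s of the 115 s allowed; handing in reports no verdict.

- **Lid:** I slid it back about 115 mm by its grip bar. After the pens were in, I closed it until it met its stop. The bar finished at x = 455 mm, against 458 mm at the start, so it is shut.
- **Pens:** I laid the silver pen about 23 mm in front of the bay's centre and the black pen about 15 mm behind it. A wrist picture before closing showed both lying lengthwise in the bay.
- **Eraser and clip:** The last pictures show the eraser flat in the blue-lined tray and the smaller clip standing upright in the red-lined tray, about 12 mm off its centre. The larger clip was not touched.
- **Clock and robot:** The clock stands where it was, and the arm is clear of everything with almost no force on the tool.

**Checks that disagreed:** The top and wrist cameras differed by about 5 mm in y (up to 13 mm on the eraser). I used the wrist camera for both picking and placing, so a constant offset would cancel out. Once the lid was shut I could not see the pens.

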